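# Open the abrasion tester's latched cover

### The job

Open the chamber of the abrasion tester: gently press the green release button until the red T-handle pops up, turn the handle a quarter turn clockwise (seen from above) to its stop, then slide the grey cover by that handle all the way open without slamming it. Press only as hard as the mechanism needs, leave the handle up and turned, and do not disturb the weight, the jar or the cup on the bench.

Things in the scene. Friction and masses are not known exactly. Their poses are not given: they have to be found in the camera images.
- machine: the white tester, 320 x 370 mm, 110 mm high to its deck, standing fixed on the bench. Origin: centre of its underside; z up. Its cover opens along the machine's own -x; the button is on the +y side of the handle.
- cover (a joint): travel of the grey sliding cover along the machine's -x, m: 0 shut, 0.090 fully open (end stop). The cover is 180 x 280 x 10 mm, top face 122 mm above the bench; it carries the whole latch with it. Moving it takes about 4 N; do not move it faster than 0.4 m/s. A bolt holds it until the handle has turned about 60 degrees.
- latch_plate: black plate on the cover, 116 x 165 x 18 mm (machine x, y, z), its top 140 mm above the bench. Origin: on the handle's turning axis, at the height of the cover's top face (18 mm below the plate's top); axes as the machine's. A recess of 88 x 26 mm along x around the origin holds the handle flush. Do not strike or press the plate with more than 25 N.
- popout (a joint): how far the T-handle has popped up, m: 0 flush and held by a catch, 0.026 fully up (a light spring of about 4 N keeps it there). The catch lets go when the button has gone down about 5 mm.
- turn (a joint): turn of the T-handle, rad: 0 along the machine's x, growing clockwise seen from above to the stop at 1.57 (bar along the machine's y). It cannot turn while down; up, it takes about 0.2 N m and stays where it is left.
- bar_mid (a point): centre of the red T-bar, on the turning axis. The bar is 76 mm long (along this point's x), 14 mm wide (y) and 14 mm high; its top is flush with the plate when down, and when up its underside is 12 mm above the plate.
- button_unit: the button with its collar, fixed in the latch plate 88 mm from the turning axis towards the machine's +y. Origin: on the button's axis at the height of the cover's top face. Never load the button with more than 16 N.
- button_top (a point): point 35 mm above the cover's top face on the axis of the green button (24 mm across). The cap's real top is up to 8 mm above or below this point (its adjustment differs from start to start), so feel for it. The button goes 6 mm down to a hard stop, against about 1.5 N at first and 5 N at the stop.
- weight: loose brass weight, 48 mm across, 62 mm high, on the bench beside the machine; origin: centre of its underside. Bystander.
- jar: loose amber jar with a black lid, 60 mm across, 75 mm high; origin: centre of its underside. Bystander.
- cup: loose white cup, 68 mm across, 60 mm high; origin: centre of its underside. Bystander.

How it is judged:
On the way, in this order (a step that is already met when the one before it is completed fails the run):
1. the T-handle has popped up (value of joint popout above 0.022 m), for 0.2 s.
2. the handle is turned a quarter turn clockwise, to its stop (value of joint turn above 1.42 rad), for 0.2 s.
3. the cover is slid fully open (value of joint cover above 0.082 m), for 0.2 s.
At the end, for the whole second after the job is handed in: The cover is open by at least 82 of its 90 mm and at rest, the handle is still up (at least 22 of 26 mm) and turned (at least 1.38 rad) (value of joint cover above 0.082 m and value of joint turn above 1.38 rad and value of joint popout above 0.022 m and velocity of joint cover below 0.01 m/s); the robot touches nothing.
It fails at once if the button is loaded with more than 16 N (contact force between button_unit and the fingers above 16 N or contact force between button_unit and the arm above 16 N).
It fails at once if the latch plate is struck or pressed with more than 25 N (contact force between latch_plate and the fingers above 25 N).
It fails at once if the cover is slammed (faster than 0.4 m/s) (velocity of joint cover above 0.4 m/s).
It fails at once if a bystander is moved more than 20 mm or tipped (distance of any of weight, jar, cup from where it was at the start of the episode above 0.02 m or angle between any of weight, jar, cup's own z axis and vertical above 0.4 rad).
It also fails if it takes over 64 s, if anything falls off the work surface, if the arm or the gripper's body presses on something with over 40 N, if the wrist force passes 120 N, or if a joint passes its speed limit or range.

### The arm

A 6-joint arm with a two-finger parallel gripper is mounted at the origin on the work surface. World frame = base frame: x ahead of the robot, y to its left, z up, the work surface at z = 0. Lengths are in m, angles in rad, forces in N, time in s.
With the tool pointing down it reaches from about 0.3 to 0.875 m from the base axis. Payload 6.4 kg.
Tool frame: the origin (TCP) lies midway between the tips of the shut fingers; the grasp point (between the pads) lies 19 mm behind it (ctrl.pinch_z is the distance from the TCP to the grasp point, in m); z points along the fingers, y is the line along which they close (so a half turn about z gives the same grasp; the last joint's range is limited). The gripper opens to 85 mm and grips with 20 to 120 N. Pads are 22 mm wide; open, the fingers measure 114 mm over their backs; the gripper's body (76 mm by 85 mm) begins 54 mm behind the grasp point. The pads swing forward as they close: fully open they stand 13 mm farther back than shut.
Start: joints at [1.046, 0.181, 1.607, -0, 1.354, -0.206], TCP at [0.18, 0.546, 0.231] pointing down, gripper open.
Joint ranges: [-2.99, 2.99], [-0.89, 2.07], [0.3, 2.58], [-1.14, 4.28], [0, 2.63], [-3.12, 3.12]. Speed limits (rad/s): [2.57, 2.57, 3.01, 3.14, 3.14, 3.14].

### API

Orientations are given as a unit quaternion [w, x, y, z].
In Python, from bench import ctrl gives the robot as it stands.
- The arm moves only by the tool apply_moves, never from a script. Its argument "moves" is a list of rows, each an object with "jaw": the opening, from 0 (shut) to 1 (fully open); "offset": the shift along the tool's x, y, z in mm, a list of three; "rot": the turn, a rotation vector about the tool's x, y, z in degrees, a list of three. In form: [{"jaw": jaw, "offset": [dx, dy, dz], "rot": [ax, ay, az]}, ...]. A call has exactly 5 rows; each row shifts and turns the commanded pose from where the row before left it, along the tool's axes as they then stand; what a row does not reach is not made up. A row lasts 1/8 s, in which the tool goes at most 62.5 mm and 10.7 degrees, less where a joint would pass 70% of its speed; a pose out of reach is approached as far as the arm can. A call is refused whole if a number of a shift passes 62.5 or a number of a turn 10.7, either way. A call with a gripper value outside its range is refused whole. The fingers move at their own pace and stop on an object; the grip force is fixed at half the most. Time passes only in rows, so rows that do not move let the fingers close, or fill a call up. It gives the time, the measured TCP pose, the force, the opening and the grip force at its end, in the units of the state.
- ctrl.get_obs(): the state, without advancing time (a new reading comes with each control period).
- ctrl.camera(name): name is "scene" or "top" or "wrist"; returns (picture, depth): 480x640x3 uint8, red, green, blue; 480x640 float32, m along the optical axis (not along the pixel's ray), 0 where there is no reading.
- ctrl.camera_params(name): a dict with "K" (3x3 intrinsics, pixels), "cam_to_world" (4x4, takes a point from camera to world coordinates); the wrist camera has in their place "mount" (4x4, takes a point from camera to tool coordinates, whose origin is the TCP and whose axes are the flange's). Camera axes: x right, y down, z forward; pixel columns grow to the right and rows downward; lengths in m; the calibration is good to about 2 mm. A picture is of the moment at which its call begins: read the wrist's pose just before it. camera_params takes no time and is no camera call.
- ctrl.hand_in(): hands the job in; it is judged then, once.
Trained networks look in the newest picture that a camera, given by its name, has taken for a name from the list of things; names that differ only in an ending like _2 or _b are one class to them, and where a whole thing is asked for, a point or a joint stands for the part that bears it (a point fixed in the world has none). Each returns a list of dicts, best first, with "score" (0 to 1); they miss things now and then, are a little off and sometimes report something else, mostly with a low value. They report only what shows in the picture. A call takes as long as a camera call.
- ctrl.outline_of(camera, target): "region" (480x640 bool, what is visible of it) and "position" ([column, row] in pixels, amid what is visible of it).
The state is a dict: "time_s": time; "q": joint angles; "dq": joint speeds; "joint_efforts": joint torques, N m; "eef_pos": TCP position; "eef_rot": TCP orientation; "wrist_force": force on the tool from outside, world axes, zero at the start; "torque": the same for the moment, N m; "opening": opening from 0.0 (shut) to 1.0 (fully open); "grasp_force": force on a finger pad.
Only numpy, scipy, OpenCV 4.12 (cv2) and the standard library are available. Lean on these libraries where they do the work, as an engineer would, in place of code of your own. Each camera call takes 0.05 s, during which the arm holds its last target. There are 200 camera calls.

## Working session

There is one attempt and no reset: what is moved stays moved. The work goes in short steps, Python scripts to look and compute and a tool call to move; the robot and the scene stay as the last step left them, time stands still between calls to the robot, and variables do not carry over. Pictures are saved under pics/ and viewed, at most 10 in all, crops included, and the job is handed in when it is done.

Besides the shell and the picture viewer there is one more tool, called after "Request:" as name(argument=value, ...) on one line, values as JSON. apply_moves: Moves the arm, as the interface text tells. Its arguments: {"type":"object","properties":{"moves":{"type":"array"}},"required":["moves"]}

```bash
mkdir -p pics; cat > h.py <<'E'
import numpy as np,cv2
from bench import ctrl
from scipy.spatial.transform import Rotation as R
def pose():
    o=ctrl.get_obs();T=np.eye(4);w,x,y,z=o['eef_rot'];T[:3,:3]=R.from_quat([x,y,z,w]).as_matrix();T[:3,3]=o['eef_pos'];return T
def c2w(n):
    p=ctrl.camera_params(n)
    return np.array(p['K']),(np.array(p['cam_to_world']) if 'cam_to_world' in p else pose()@np.array(p['mount']))
def cloud(n,d,region,K,T):
    v,u=np.nonzero(region&(d>0));z=d[v,u]
    P=np.c_[(u-K[0,2])/K[0,0]*z,(v-K[1,2])/K[1,1]*z,z]
    return P@T[:3,:3].T+T[:3,3]
E
python3 - <<'E'
from h import *
print(pose().round(4).tolist())
for n in ['scene','top']:
    K,T=c2w(n);im,d=ctrl.camera(n);cv2.imwrite(f'pics/{n}.png',im[:,:,::-1])
    print(n,K.round(1).tolist(),T.round(3).tolist())
    for t in ['machine','cover','latch_plate','bar_mid','button_top','button_unit','weight','jar','cup']:
        for r in ctrl.outline_of(n,t)[:2]:
            P=cloud(n,d,r['region'],K,T)
            s=r['region'].astype(np.uint8);
            print(t,round(r['score'],2),np.round(r['position']),r['region'].sum(),np.median(P,0).round(4) if len(P) else None,np.percentile(P,[2,98],axis=0).round(3).tolist() if len(P) else '')
E
```

```text
[[-0.9496, 0.3134, -0.0009, 0.1799], [0.3134, 0.9496, -0.0015, 0.5456], [0.0004, -0.0017, -1.0, 0.2304], [0.0, 0.0, 0.0, 1.0]]
scene [[549.8, 0.0, 330.7], [0.0, 549.8, 231.7], [0.0, 0.0, 1.0]] [[-0.694, 0.575, -0.433, 1.138], [0.72, 0.563, -0.406, 0.553], [0.011, -0.594, -0.805, 1.142], [0.0, 0.0, 0.0, 1.0]]
machine 0.59 [351. 249.] 21313 [0.5856 0.1124 0.1139] [[0.385, -0.115, 0.029], [0.745, 0.281, 0.144]]
cover 0.61 [329. 243.] 8028 [0.6175 0.0683 0.1269] [[0.505, -0.085, 0.12], [0.715, 0.192, 0.146]]
cover 0.43 [331. 236.] 248 [0.6082 0.0526 0.1416] [[0.574, 0.035, 0.13], [0.642, 0.068, 0.146]]
latch_plate 0.66 [331. 249.] 2951 [0.6193 0.0886 0.1416] [[0.55, -0.0, 0.129], [0.689, 0.169, 0.146]]
latch_plate 0.24 [332. 240.] 274 [0.6063 0.0526 0.1414] [[0.573, 0.035, 0.13], [0.641, 0.069, 0.146]]
bar_mid 0.58 [329. 233.] 199 [0.6059 0.0538 0.1419] [[0.574, 0.037, 0.135], [0.641, 0.068, 0.146]]
button_top 0.67 [346. 261.] 236 [0.6388 0.1385 0.1451] [[0.617, 0.117, 0.14], [0.653, 0.154, 0.158]]
button_unit 0.61 [348. 259.] 213 [0.6394 0.1379 0.1458] [[0.619, 0.117, 0.14], [0.654, 0.1
[... 1486 characters left out ...]
tton_top 0.39 [334. 221.] 317 [0.6081 0.0534 0.1407] [[0.575, 0.039, 0.134], [0.642, 0.068, 0.145]]
button_unit 0.66 [289. 203.] 363 [0.6356 0.1365 0.1432] [[0.619, 0.119, 0.138], [0.656, 0.154, 0.156]]
button_unit 0.26 [205. 221.] 498 [0.6234 0.3117 0.0368] [[0.605, 0.295, 0.006], [0.648, 0.338, 0.064]]
weight 0.96 [208. 220.] 545 [0.6234 0.313  0.0362] [[0.605, 0.295, -0.001], [0.658, 0.343, 0.064]]
jar 0.72 [475. 271.] 953 [ 0.5294 -0.2111  0.0735] [[0.505, -0.241, 0.001], [0.558, -0.189, 0.079]]
jar 0.46 [320. 212.] 5170 [0.6153 0.0828 0.1399] [[0.55, 0.001, 0.122], [0.688, 0.168, 0.144]]
cup 0.69 [450. 334.] 1055 [ 0.4049 -0.1733  0.0166] [[0.374, -0.197, 0.001], [0.435, -0.136, 0.062]]
```

```bash
python3 - <<'E'
from h import *
ims=[]
for n in ['top','scene']:
    K,T=c2w(n);im,d=ctrl.camera(n)
    for t in ['machine','latch_plate','bar_mid','button_top']:
        r=ctrl.outline_of(n,t)[0]; P=cloud(n,d,r['region'],K,T)
        if t=='latch_plate':P=P[P[:,2]>.132]
        if t=='machine':P=P[(P[:,2]>.1)]
        print(n,t,cv2.minAreaRect((P[:,:2]*1000).astype(np.float32)), 'maxz',np.percentile(P[:,2],[50,90,97,99.5]).round(4))
        if t=='button_top':
            Q=P[P[:,2]>.149];print(len(Q),Q.mean(0).round(4),Q.max(0).round(4),Q.min(0).round(4))
    c=im[130:350,200:470] if n=='top' else im[130:370,220:490]
    ims.append(cv2.resize(c,(400,340),interpolation=cv2.INTER_CUBIC))
cv2.imwrite('pics/a.png',np.hstack(ims)[:,:,::-1])
E
```

```text
top machine ((553.068603515625, 73.56893920898438), (370.8180847167969, 320.9596252441406), 70.7401123046875) maxz [0.1132 0.1397 0.1422 0.1455]
top latch_plate ((620.254150390625, 84.36656951904297), (165.5629119873047, 117.53337097167969), 70.60397338867188) maxz [0.1402 0.1428 0.1439 0.1456]
top bar_mid ((611.208984375, 53.23295211791992), (15.676204681396484, 80.66276550292969), 71.14305114746094) maxz [0.1405 0.1433 0.1444 0.1457]
top button_top ((638.18115234375, 136.68003845214844), (37.71223831176758, 38.049400329589844), 14.674676895141602) maxz [0.1431 0.1545 0.1563 0.1582]
134 [0.6374 0.1364 0.1534] [0.6488 0.1479 0.1585] [0.6265 0.1256 0.1494]
scene machine ((549.6891479492188, 72.06735229492188), (373.4619445800781, 321.15692138671875), 70.58646392822266) maxz [0.1164 0.1416 0.1441 0.1498]
scene latch_plate ((616.2429809570312, 81.6249008178711), (169.90904235839844, 117.93093872070312), 70.77227783203125) maxz [0.1418 0.1445 0.1458 0.1475]
scene bar_mid ((606.4531860351562, 52.22962188720703), (17.03649139404297, 76.57654571533203), 71.80419158935547) maxz [0.1417 0.1444 0.1463 0.1476]
scene button_top ((634.8828735351562, 133.55340576171875), (36.3828125, 37.281402587890625), 36.241477966308594) maxz [0.1462 0.1568 0.1579 0.1586]
94 [0.6361 0.1357 0.1547] [0.6482 0.1473 0.1593] [0.6236 0.1223 0.149 ]
```

View pics/a.png

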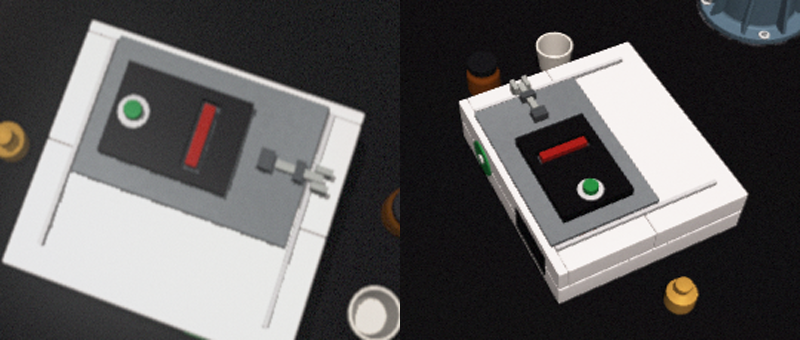

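The crops show the black plate with the red bar flush, lying along machine x, near (200,135) in the left crop. The green button is on its +y side at (133,110). Machine yaw is about -19.3°, the handle is at (0.608, 0.053) and the button at (0.637, 0.136). The button-to-handle distance comes out at 88 mm, which matches the text. The button top is at about 0.155.

Request:
apply_moves(moves=[{"jaw": 0,"offset": [-56,-24.6,0],"rot": [0,0,1]},{"jaw": 0,"offset": [-56,-24.6,0],"rot": [0,0,0]},{"jaw": 0,"offset": [-56,-24.6,0],"rot": [0,0,0]},{"jaw": 0,"offset": [-56,-24.6,0],"rot": [0,0,0]},{"jaw": 0,"offset": [-56,-24.6,0],"rot": [0,0,0]}])

```text
time_s: 2.12
eef_pos: [0.406, 0.3369, 0.2316]
eef_rot: [0.0, 0.167, 0.986, 0.0]
wrist_force: [0.9, 0.9, -0.6]
opening: -0.001
grasp_force: 0.0
```

Request:
apply_moves(moves=[{"jaw": 0,"offset": [-56,-24.6,0],"rot": [0,0,0]},{"jaw": 0,"offset": [-56,-24.6,0],"rot": [0,0,0]},{"jaw": 0,"offset": [-56,-24.6,0],"rot": [0,0,0]},{"jaw": 0,"offset": [-50,-20,0],"rot": [0,0,0]},{"jaw": 0,"offset": [0,0,0],"rot": [0,0,0]}])

```text
time_s: 2.75
eef_pos: [0.5819, 0.1747, 0.2309]
eef_rot: [0.0, 0.17, 0.985, -0.0]
wrist_force: [-0.9, 0.0, 0.2]
opening: 0.0
grasp_force: 0.0
```

```bash
cat > w.py <<'E'
from h import *
def look(ts=('bar_mid','button_top'),zmin=.149):
    T0=pose();print(T0[:3,3].round(4),'yaw x',np.degrees(np.arctan2(T0[1,0],T0[0,0])).round(2))
    K,T=c2w('wrist');im,d=ctrl.camera('wrist')
    for t in ts:
        for r in ctrl.outline_of('wrist',t)[:1]:
            P=cloud('wrist',d,r['region'],K,T)
            if t=='button_top':P=P[P[:,2]>zmin]
            if len(P):print(t,round(r['score'],2),np.round(r['position']),cv2.minAreaRect((P[:,:2]*1000).astype(np.float32)),np.percentile(P[:,2],[10,50,90]).round(4))
    return im
E
python3 - <<'E'
from w import *
im=look();cv2.imwrite('pics/w1.png',im[:,:,::-1])
print(ctrl.camera_params('wrist')['mount'])
E
```

```text
[0.5819 0.1747 0.2309] yaw x 160.46
bar_mid 0.91 [180. 320.] ((583.9979858398438, 75.91551971435547), (46.92947006225586, 133.7659912109375), 41.20838165283203) [0.131  0.1399 0.1408]
button_top 0.94 [278. 323.] ((602.0868530273438, 144.0964813232422), (2.2574915885925293, 74.47703552246094), 56.776710510253906) [0.1509 0.1526 0.2528]
[[-3.50918451e-04 -9.56263273e-01 -2.92507145e-01  7.44537775e-02]
 [ 9.99999440e-01 -4.34226282e-05 -1.05773413e-03 -6.25689827e-04]
 [ 9.98770869e-04 -2.92507353e-01  9.56262752e-01 -1.42251587e-01]
 [ 0.00000000e+00  0.00000000e+00  0.00000000e+00  1.00000000e+00]]
```

View pics/w1.png

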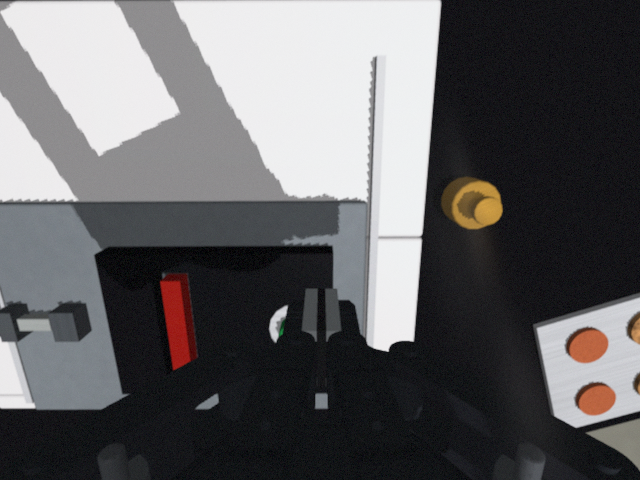

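The wrist view shows the bar at (180,320). The button at (280,325) is half hidden by the fingers. I'll rely on the button position that both fixed cameras agree on.

Request:
apply_moves(moves=[{"jaw": 0,"offset": [-32,-9,0],"rot": [0,0,0]},{"jaw": 0,"offset": [-32,-9,0],"rot": [0,0,0]},{"jaw": 0,"offset": [0,0,28],"rot": [0,0,0]},{"jaw": 0,"offset": [0,0,28],"rot": [0,0,0]},{"jaw": 0,"offset": [0,0,0],"rot": [0,0,0]}])

```text
time_s: 3.52
eef_pos: [0.6312, 0.1412, 0.1728]
eef_rot: [-0.003, 0.166, 0.986, -0.0]
wrist_force: [-1.0, -0.3, 0.4]
opening: -0.001
grasp_force: 0.0
```

Request:
apply_moves(moves=[{"jaw": 0,"offset": [-4,-2,0],"rot": [0,0,0]},{"jaw": 0,"offset": [0,0,4],"rot": [0,0,0]},{"jaw": 0,"offset": [0,0,0],"rot": [0,0,0]},{"jaw": 0,"offset": [0,0,0],"rot": [0,0,0]},{"jaw": 0,"offset": [0,0,0],"rot": [0,0,0]}])

```text
time_s: 4.15
eef_pos: [0.6372, 0.1365, 0.1715]
eef_rot: [0.0, 0.167, 0.986, 0.0]
wrist_force: [0.5, 0.3, 0.5]
opening: 0.0
grasp_force: 0.0
```

Request:
apply_moves(moves=[{"jaw": 0,"offset": [0,0,3],"rot": [0,0,0]},{"jaw": 0,"offset": [0,0,3],"rot": [0,0,0]},{"jaw": 0,"offset": [0,0,3],"rot": [0,0,0]},{"jaw": 0,"offset": [0,0,1],"rot": [0,0,0]},{"jaw": 0,"offset": [0,0,0],"rot": [0,0,0]}])

```text
time_s: 4.78
eef_pos: [0.637, 0.1365, 0.1611]
eef_rot: [-0.0, 0.167, 0.986, -0.0]
wrist_force: [0.4, -0.3, 0.2]
opening: 0.002
grasp_force: 0.0
```

Request:
apply_moves(moves=[{"jaw": 0,"offset": [0,0,1],"rot": [0,0,0]},{"jaw": 0,"offset": [0,0,1],"rot": [0,0,0]},{"jaw": 0,"offset": [0,0,1],"rot": [0,0,0]},{"jaw": 0,"offset": [0,0,0],"rot": [0,0,0]},{"jaw": 0,"offset": [0,0,0],"rot": [0,0,0]}])

```text
time_s: 5.4
eef_pos: [0.6371, 0.1365, 0.1583]
eef_rot: [0.0, 0.167, 0.986, 0.0]
wrist_force: [-0.9, 0.1, 0.7]
opening: 0.004
grasp_force: 0.0
```

Request:
apply_moves(moves=[{"jaw": 0,"offset": [0,0,1],"rot": [0,0,0]},{"jaw": 0,"offset": [0,0,1],"rot": [0,0,0]},{"jaw": 0,"offset": [0,0,1],"rot": [0,0,0]},{"jaw": 0,"offset": [0,0,0],"rot": [0,0,0]},{"jaw": 0,"offset": [0,0,0],"rot": [0,0,0]}])

```text
time_s: 6.02
eef_pos: [0.6371, 0.1365, 0.1553]
eef_rot: [-0.0, 0.167, 0.986, -0.0]
wrist_force: [0.1, 0.6, 0.7]
opening: 0.001
grasp_force: 0.0
```

Request:
apply_moves(moves=[{"jaw": 0,"offset": [0,0,1],"rot": [0,0,0]},{"jaw": 0,"offset": [0,0,1],"rot": [0,0,0]},{"jaw": 0,"offset": [0,0,0],"rot": [0,0,0]},{"jaw": 0,"offset": [0,0,0],"rot": [0,0,0]},{"jaw": 0,"offset": [0,0,0],"rot": [0,0,0]}])

```text
time_s: 6.65
eef_pos: [0.6372, 0.1366, 0.1534]
eef_rot: [0.0, 0.167, 0.986, 0.0]
wrist_force: [0.1, -0.7, 1.6]
opening: -0.001
grasp_force: 0.9
```

Request:
apply_moves(moves=[{"jaw": 0,"offset": [0,0,1],"rot": [0,0,0]},{"jaw": 0,"offset": [0,0,1],"rot": [0,0,0]},{"jaw": 0,"offset": [0,0,0],"rot": [0,0,0]},{"jaw": 0,"offset": [0,0,0],"rot": [0,0,0]},{"jaw": 0,"offset": [0,0,0],"rot": [0,0,0]}])

```text
time_s: 7.28
eef_pos: [0.6372, 0.1366, 0.1516]
eef_rot: [0.0, 0.167, 0.986, 0.0]
wrist_force: [-1.2, -1.4, 5.3]
opening: 0.004
grasp_force: 2.6
```

```bash
python3 - <<'E'
from w import *
K,T=c2w('top');im,d=ctrl.camera('top')
r=ctrl.outline_of('top','bar_mid')[0];P=cloud('top',d,r['region'],K,T);print(r['score'],P.mean(0),np.percentile(P[:,2],[10,50,90]))
im=look(('bar_mid',))
for i in range(5): 
    ctrl.camera('top');print(ctrl.get_obs()['wrist_force'].round(1) if hasattr(ctrl.get_obs()['wrist_force'],'round') else ctrl.get_obs()['wrist_force'])
E
```

```text
0.53 [0.60849266 0.05328074 0.14011509] [0.13715877 0.14031764 0.14312353]
[0.6372 0.1366 0.1516] yaw x 160.73
bar_mid 0.78 [136. 286.] ((607.8090209960938, 51.175479888916016), (26.781726837158203, 76.66329193115234), 71.23172760009766) [0.132  0.1399 0.1408]
[-2.2  0.1  4.6]
[-1. -0.  5.]
[-2.7 -1.   4.6]
[-2.4  0.1  6.3]
[-1.3  0.5  4.9]
```

Request:
apply_moves(moves=[{"jaw": 0,"offset": [0,0,0.5],"rot": [0,0,0]},{"jaw": 0,"offset": [0,0,0],"rot": [0,0,0]},{"jaw": 0,"offset": [0,0,0.5],"rot": [0,0,0]},{"jaw": 0,"offset": [0,0,0],"rot": [0,0,0]},{"jaw": 0,"offset": [0,0,0],"rot": [0,0,0]}])

```text
time_s: 8.35
eef_pos: [0.6372, 0.1365, 0.1506]
eef_rot: [0.0, 0.167, 0.986, 0.0]
wrist_force: [-1.2, 0.7, 5.8]
opening: 0.001
grasp_force: 2.7
```

Request:
apply_moves(moves=[{"jaw": 0,"offset": [0,0,0.5],"rot": [0,0,0]},{"jaw": 0,"offset": [0,0,0],"rot": [0,0,0]},{"jaw": 0,"offset": [0,0,0],"rot": [0,0,0]},{"jaw": 0,"offset": [0,0,0],"rot": [0,0,0]},{"jaw": 0,"offset": [0,0,0],"rot": [0,0,0]}])

```text
time_s: 8.98
eef_pos: [0.6373, 0.1366, 0.1501]
eef_rot: [0.0, 0.167, 0.986, 0.0]
wrist_force: [-1.2, 1.4, 4.7]
opening: -0.002
grasp_force: 2.7
```

```bash
python3 - <<'E'
from w import *
im=look(('bar_mid',))
for i in range(3): 
    ctrl.camera('top');print(ctrl.get_obs()['wrist_force'])
E
```

```text
[0.6373 0.1366 0.1501] yaw x 160.73
bar_mid 0.73 [133. 286.] ((610.6629638671875, 50.474483489990234), (27.818378448486328, 82.45655059814453), 70.82400512695312) [0.132  0.14   0.1409]
[-1.67368589  0.07722992  5.56357523]
[-1.62932315 -0.76781708  5.49854149]
[-2.07540422  0.07281842  6.31724456]
```

Request:
apply_moves(moves=[{"jaw": 0,"offset": [0,0,0.5],"rot": [0,0,0]},{"jaw": 0,"offset": [0,0,0],"rot": [0,0,0]},{"jaw": 0,"offset": [0,0,0.5],"rot": [0,0,0]},{"jaw": 0,"offset": [0,0,0],"rot": [0,0,0]},{"jaw": 0,"offset": [0,0,0],"rot": [0,0,0]}])

```text
time_s: 9.85
eef_pos: [0.6373, 0.1366, 0.1492]
eef_rot: [0.0, 0.167, 0.986, 0.0]
wrist_force: [-1.9, -0.6, 6.8]
opening: -0.003
grasp_force: 2.9
```

```bash
python3 - <<'E'
from w import *
im=look(('bar_mid',))
for i in range(3): 
    ctrl.camera('top');print(ctrl.get_obs()['wrist_force'])
E
```

```text
[0.6373 0.1366 0.1492] yaw x 160.74
bar_mid 0.77 [135. 289.] ((607.1253051757812, 49.97443389892578), (23.399948120117188, 77.71026611328125), 66.35526275634766) [0.132  0.1402 0.1411]
[-1.92962963  0.52673777  6.96668501]
[-1.35055704  0.23040802  6.19928079]
[-1.21199678  0.11823863  5.250812  ]
```

Request:
apply_moves(moves=[{"jaw": 0,"offset": [0,0,0.5],"rot": [0,0,0]},{"jaw": 0,"offset": [0,0,0],"rot": [0,0,0]},{"jaw": 0,"offset": [0,0,0.5],"rot": [0,0,0]},{"jaw": 0,"offset": [0,0,0],"rot": [0,0,0]},{"jaw": 0,"offset": [0,0,0],"rot": [0,0,0]}])

```text
time_s: 10.72
eef_pos: [0.6372, 0.1365, 0.1478]
eef_rot: [0.0, 0.167, 0.986, 0.0]
wrist_force: [-0.6, 0.3, 3.6]
opening: 0.001
grasp_force: 1.9
```

```bash
python3 - <<'E'
from w import *
im=look(('bar_mid',))
for i in range(3): 
    ctrl.camera('top');print(ctrl.get_obs()['wrist_force'])
E
```

```text
[0.6372 0.1365 0.1478] yaw x 160.73
bar_mid 0.82 [ 99. 305.] ((614.0557250976562, 41.10668182373047), (40.83069610595703, 95.53668212890625), 70.68890380859375) [0.1531 0.1652 0.1663]
[0.00817384 1.17692227 4.33531565]
[-0.42476145  0.0720511   3.87028853]
[-0.45397519  0.28543131  3.25739149]
```

The handle has popped (bar top at 0.1655). Next I lift, open the jaw and move over the bar.

Request:
apply_moves(moves=[{"jaw": 0,"offset": [0,0,-10],"rot": [0,0,0]},{"jaw": 0,"offset": [0,0,-30],"rot": [0,0,0]},{"jaw": 0.6,"offset": [0,0,-20],"rot": [0,0,0]},{"jaw": 0.6,"offset": [40,-20,0],"rot": [0,0,0]},{"jaw": 0.6,"offset": [40,-20,0],"rot": [0,0,0]}])

```text
time_s: 11.6
eef_pos: [0.5475, 0.125, 0.2081]
eef_rot: [0.0, 0.167, 0.986, 0.0]
wrist_force: [0.2, 0.5, 0.5]
opening: 0.6
grasp_force: 0.0
```

```bash
python3 - <<'E'
from w import *
im=look(('bar_mid',))
K,T=c2w('wrist');im,d=ctrl.camera('wrist');m=np.ones((480,640),bool)
hsv=cv2.cvtColor(im,cv2.COLOR_RGB2HSV);red=((hsv[...,0]<8)|(hsv[...,0]>172))&(hsv[...,1]>150)&(hsv[...,2]>60)
P=cloud('wrist',d,red,K,T)
P=P[(P[:,2]>.160)&(P[:,2]<.172)&(abs(P[:,0]-.608)<.06)&(abs(P[:,1]-.053)<.06)];print(len(P),cv2.minAreaRect((P[:,:2]*1000).astype(np.float32)))
for n in['top','scene']:
  K,T=c2w(n);im2,d=ctrl.camera(n)
  r=ctrl.outline_of(n,'bar_mid')[0];P=cloud(n,d,r['region'],K,T);P=P[P[:,2]>.16];print(n,len(P),cv2.minAreaRect((P[:,:2]*1000).astype(np.float32)))
cv2.imwrite('pics/w2.png',im[:,:,::-1])
E
```

```text
[0.5475 0.125  0.2081] yaw x 160.73
bar_mid 0.68 [255. 389.] ((587.9842529296875, 69.83193969726562), (8.011285781860352, 94.52562713623047), 60.51216506958008) [0.1356 0.1621 0.1663]
348 ((606.6205444335938, 56.16588592529297), (5.279387474060059, 39.34587478637695), 70.37145233154297)
top 339 ((608.823486328125, 53.790496826171875), (14.247537612915039, 76.1063461303711), 70.88765716552734)
scene 208 ((608.0404052734375, 51.25437927246094), (17.832862854003906, 72.61558532714844), 70.96190643310547)
```

View pics/w2.png

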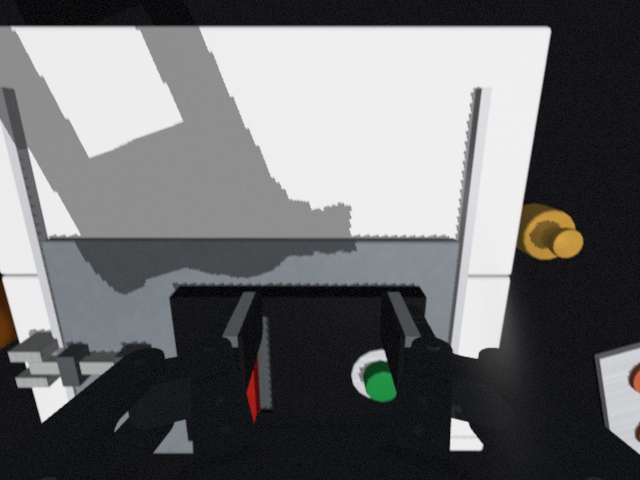

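Wrist view: the bar is up at (255,390), left of the left finger. The button is at (380,380). Bar centre is (0.6085, 0.053).

Request:
apply_moves(moves=[{"jaw": 0.6,"offset": [-40.7,-23.9,0],"rot": [0,0,0]},{"jaw": 0.6,"offset": [-40.7,-23.9,0],"rot": [0,0,0]},{"jaw": 0.6,"offset": [0,0,15],"rot": [0,0,0]},{"jaw": 0.6,"offset": [0,0,15],"rot": [0,0,0]},{"jaw": 0.6,"offset": [0,0,0],"rot": [0,0,0]}])

```text
time_s: 12.58
eef_pos: [0.6076, 0.0542, 0.1753]
eef_rot: [-0.002, 0.167, 0.986, -0.0]
wrist_force: [0.2, -0.7, 0.1]
opening: 0.601
grasp_force: 0.0
```

Request:
apply_moves(moves=[{"jaw": 0.6,"offset": [0,0,12],"rot": [0,0,0]},{"jaw": 0.6,"offset": [0,0,8],"rot": [0,0,0]},{"jaw": 0.6,"offset": [0,0,5],"rot": [0,0,0]},{"jaw": 0.6,"offset": [0,0,3],"rot": [0,0,0]},{"jaw": 0.6,"offset": [0,0,0],"rot": [0,0,0]}])

```text
time_s: 13.2
eef_pos: [0.6094, 0.0532, 0.1497]
eef_rot: [-0.0, 0.167, 0.986, -0.0]
wrist_force: [-0.1, 0.0, -0.2]
opening: 0.599
grasp_force: 0.0
```

Centred on the bar. Next I go 4 mm lower, shift slightly and close.

Request:
apply_moves(moves=[{"jaw": 0.6,"offset": [0.5,0,3],"rot": [0,0,0]},{"jaw": 0.6,"offset": [0,0,1.5],"rot": [0,0,0]},{"jaw": 0.3,"offset": [0,0,0],"rot": [0,0,0]},{"jaw": 0.1,"offset": [0,0,0],"rot": [0,0,0]},{"jaw": 0.1,"offset": [0,0,0],"rot": [0,0,0]}])

```text
time_s: 13.82
eef_pos: [0.6087, 0.0522, 0.1456]
eef_rot: [-0.0, 0.167, 0.986, -0.001]
wrist_force: [-2.6, -3.4, 2.7]
opening: 0.151
grasp_force: 61.5
```

Request:
apply_moves(moves=[{"jaw": 0,"offset": [0,0,0],"rot": [0,0,0]},{"jaw": 0,"offset": [0,0,0],"rot": [0,0,0]},{"jaw": 0,"offset": [0,0,0],"rot": [0,0,0]},{"jaw": 0,"offset": [0,0,0],"rot": [0,0,0]},{"jaw": 0,"offset": [0,0,0],"rot": [0,0,0]}])

```text
time_s: 14.45
eef_pos: [0.6087, 0.0522, 0.1457]
eef_rot: [-0.0, 0.167, 0.986, -0.001]
wrist_force: [-3.0, -3.9, 3.2]
opening: 0.148
grasp_force: 61.5
```

Request:
apply_moves(moves=[{"jaw": 0,"offset": [0,-0.9,-1.5],"rot": [0,0,0]},{"jaw": 0,"offset": [0,0,0],"rot": [0,0,5]},{"jaw": 0,"offset": [0,0,0],"rot": [0,0,8]},{"jaw": 0,"offset": [0,0,0],"rot": [0,0,8]},{"jaw": 0,"offset": [0,0,0],"rot": [0,0,8]}])

```text
time_s: 15.08
eef_pos: [0.6084, 0.0519, 0.1458]
eef_rot: [-0.0, 0.411, 0.912, -0.001]
wrist_force: [0.8, -4.4, -4.7]
opening: 0.149
grasp_force: 60.4
```

Request:
apply_moves(moves=[{"jaw": 0,"offset": [0,0,0],"rot": [0,0,8]},{"jaw": 0,"offset": [0,0,0],"rot": [0,0,8]},{"jaw": 0,"offset": [0,0,0],"rot": [0,0,8]},{"jaw": 0,"offset": [0,0,0],"rot": [0,0,8]},{"jaw": 0,"offset": [0,0,0],"rot": [0,0,8]}])

```text
time_s: 15.7
eef_pos: [0.608, 0.0516, 0.1458]
eef_rot: [-0.0, 0.698, 0.716, -0.001]
wrist_force: [-1.1, -4.9, -4.8]
opening: 0.144
grasp_force: 60.5
```

Request:
apply_moves(moves=[{"jaw": 0,"offset": [0,0,0],"rot": [0,0,7]},{"jaw": 0,"offset": [0,0,0],"rot": [0,0,7]},{"jaw": 0,"offset": [0,0,0],"rot": [0,0,5]},{"jaw": 0,"offset": [0,0,0],"rot": [0,0,2]},{"jaw": 0,"offset": [0,0,0],"rot": [0,0,0]}])

```text
time_s: 16.32
eef_pos: [0.6077, 0.0515, 0.1458]
eef_rot: [-0.0, 0.816, 0.579, -0.002]
wrist_force: [-1.7, -5.5, -4.2]
opening: 0.149
grasp_force: 60.6
```

```bash
python3 - <<'E'
from w import *
print(ctrl.get_obs()['q'],ctrl.get_obs()['torque'])
T=pose();print(T[:3].round(3),np.degrees(np.arctan2(T[1,1],T[0,1])))
E
```

```text
[-0.10879922  0.3441969   1.58646874 -0.00200087  1.21331554  0.22843372] [-0.86720178  0.06092598  0.11707816]
[[ 0.33   0.944 -0.003  0.608]
 [ 0.944 -0.33  -0.002  0.052]
 [-0.002 -0.002 -1.     0.146]] -19.281910219074742
```

Request:
apply_moves(moves=[{"jaw": 0,"offset": [0,0,0],"rot": [0,0,1.5]},{"jaw": 0,"offset": [0,0,0],"rot": [0,0,0]},{"jaw": 0,"offset": [0,-2,0],"rot": [0,0,0]},{"jaw": 0,"offset": [0,-4,0],"rot": [0,0,0]},{"jaw": 0,"offset": [0,-6,0],"rot": [0,0,0]}])

```text
time_s: 16.95
eef_pos: [0.5974, 0.0552, 0.1459]
eef_rot: [0.001, 0.823, 0.568, -0.001]
wrist_force: [2.4, -7.3, -6.7]
opening: 0.146
grasp_force: 60.3
```

Request:
apply_moves(moves=[{"jaw": 0,"offset": [0,-8,0],"rot": [0,0,0]},{"jaw": 0,"offset": [0,-8,0],"rot": [0,0,0]},{"jaw": 0,"offset": [0,-8,0],"rot": [0,0,0]},{"jaw": 0,"offset": [0,-8,0],"rot": [0,0,0]},{"jaw": 0,"offset": [0,-8,0],"rot": [0,0,0]}])

```text
time_s: 17.58
eef_pos: [0.5596, 0.0686, 0.1459]
eef_rot: [0.001, 0.823, 0.568, -0.002]
wrist_force: [1.3, -11.0, -6.3]
opening: 0.149
grasp_force: 60.3
```

Request:
apply_moves(moves=[{"jaw": 0,"offset": [-0.7,-8,0],"rot": [0,0,0]},{"jaw": 0,"offset": [-0.7,-8,0],"rot": [0,0,0]},{"jaw": 0,"offset": [-0.6,-8,0],"rot": [0,0,0]},{"jaw": 0,"offset": [-0.3,-6,0],"rot": [0,0,0]},{"jaw": 0,"offset": [-0.2,-4,0],"rot": [0,0,0]}])

```text
time_s: 18.2
eef_pos: [0.527, 0.0797, 0.1459]
eef_rot: [0.001, 0.823, 0.568, -0.001]
wrist_force: [2.1, -5.4, -8.8]
opening: 0.148
grasp_force: 60.2
```

Request:
apply_moves(moves=[{"jaw": 0,"offset": [0,-3,0],"rot": [0,0,0]},{"jaw": 0,"offset": [0,-2,0],"rot": [0,0,0]},{"jaw": 0,"offset": [0,0,0],"rot": [0,0,0]},{"jaw": 0,"offset": [0,0,0],"rot": [0,0,0]},{"jaw": 0,"offset": [0,0,0],"rot": [0,0,0]}])

```text
time_s: 18.82
eef_pos: [0.5227, 0.0812, 0.1459]
eef_rot: [0.001, 0.823, 0.568, -0.001]
wrist_force: [3.0, -7.2, -8.6]
opening: 0.152
grasp_force: 60.2
```

Request:
apply_moves(moves=[{"jaw": 0.15,"offset": [0,0,0.5],"rot": [0,0,0]},{"jaw": 0.3,"offset": [0,0,0],"rot": [0,0,0]},{"jaw": 0.5,"offset": [0,0,0],"rot": [0,0,0]},{"jaw": 0.5,"offset": [0,0,0],"rot": [0,0,0]},{"jaw": 0.5,"offset": [0,0,-10],"rot": [0,0,0]}])

```text
time_s: 19.45
eef_pos: [0.5221, 0.0826, 0.1561]
eef_rot: [-0.001, 0.823, 0.568, -0.001]
wrist_force: [0.2, -1.2, -0.8]
opening: 0.501
grasp_force: 0.0
```

Request:
apply_moves(moves=[{"jaw": 0.5,"offset": [0,0,-30],"rot": [0,0,0]},{"jaw": 0.5,"offset": [0,0,-40],"rot": [0,0,0]},{"jaw": 0.5,"offset": [0,0,-40],"rot": [0,0,0]},{"jaw": 0.5,"offset": [0,0,0],"rot": [0,0,0]},{"jaw": 0.5,"offset": [0,0,0],"rot": [0,0,0]}])

```text
time_s: 20.08
eef_pos: [0.5225, 0.0825, 0.2663]
eef_rot: [0.0, 0.823, 0.568, 0.0]
wrist_force: [-0.6, 1.6, -0.0]
opening: 0.497
grasp_force: 0.0
```

```bash
python3 - <<'E'
from w import *
for n in ['scene','top','wrist']:
    K,T=c2w(n);im,d=ctrl.camera(n);cv2.imwrite(f'pics/f_{n}.png',im[:,:,::-1])
    for t in ['bar_mid','latch_plate']:
        for r in ctrl.outline_of(n,t)[:1]:
            P=cloud(n,d,r['region'],K,T);P=P[P[:,2]>(.157 if t=='bar_mid' else .134)]
            if len(P):print(n,t,round(r['score'],2),cv2.minAreaRect((P[:,:2]*1000).astype(np.float32)),np.median(P[:,2]))
print(pose()[:3,3])
E
```

```text
scene bar_mid 0.75 ((521.5194702148438, 83.43964385986328), (74.90061950683594, 16.537311553955078), 68.93736267089844) 0.16742742632120455
scene latch_plate 0.82 ((531.096435546875, 112.2435531616211), (168.27943420410156, 119.37232208251953), 71.12352752685547) 0.1419453591481027
top bar_mid 0.66 ((510.42236328125, 67.15958404541016), (36.06361389160156, 23.842514038085938), 28.996828079223633) 0.1664277039829144
top latch_plate 0.91 ((502.9075012207031, 104.40675354003906), (99.7223129272461, 177.39048767089844), 3.712338924407959) 0.14019544703053777
wrist bar_mid 0.59 ((522.1931762695312, 80.76136779785156), (76.46882629394531, 14.01186752319336), 70.4613265991211) 0.16578932095711751
wrist latch_plate 0.69 ((532.8381958007812, 111.34574890136719), (165.599609375, 116.51728057861328), 70.74024963378906) 0.13974971769119082
[0.52256807 0.08243634 0.26589021]
```

View pics/f_scene.png

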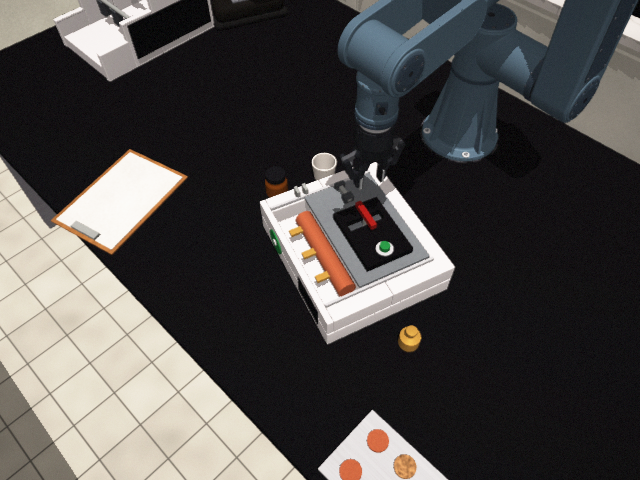

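The scene view shows the cover open, with the plate moved 90 mm and the roller exposed. The red bar at (367,215) is up and crosswise. The weight, jar and cup are where they were, and the arm is clear.

```bash
python3 -c "
from bench import ctrl
print(ctrl.hand_in())"
```

```text
the job is handed in; nothing more can be done
None
```

The job is handed in, with no verdict returned: the cameras show the cover fully open (about 90 mm), the handle up and turned a quarter turn clockwise, the arm clear, and the weight, jar and cup not visibly moved.

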